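# Shut the work-bay lid and rock the locating block out of its seat

## Task

On the carrier, first press the sprung lid of the work bay down until it snaps past its catch and stays shut, so that nothing shakes out. Then grip the steel locating block, which is held tight in its seat by a spring catch at each end, and work it free by rocking it from side to side (one end up, then the other) - a straight pull would only lift the carrier, which must stay standing where it is on the bench, and the things round about must be left alone. Finish while still holding the block, upright and just clear, a few centimetres straight above its seat; do not put it down or let go.

Things in the scene. Friction and masses are not known exactly. Their poses are not given: they have to be found in the camera images.
- carrier: Loose aluminium carrier on the bench, 2.1 kg: plate 170 (x) x 130 (y) x 12 mm, origin at the centre of its underside, z up. Front half (-x): seat with the locating block between two dark spring-catch housings. Rear half (+x): grey box-shaped work bay, 85 x 110 mm, rim 45 mm above the bench, a small firing tray fixed in it and the lid over it.
- seat (a point): Centre of the seat's floor, 12 mm above the bench, at [-45, 0, 12] mm in the carrier's frame; axes as the carrier's. The catch housings (40 x 22 mm in x, y) are centred 47.5 mm to its +y and -y, tops 34 mm above the bench; low walls (tops 25 mm above the bench) stand before and behind the block.
- lid_hinge (a point): Middle of the lid's hinge line, at [82, 0, 47] mm in the carrier's frame; the line runs along the carrier's y. Axes as the carrier's. Room note: to the left behind the carrier a fixed rack of trays with jars, tops up to 0.26 m, stands at x over 0.65, y -0.13 to 0.15; swing the arm round in front of it or above it.
- lid_press (a point): Point on the lid's upper face, a good place to press: 70 mm from the hinge line toward the free edge, 6 mm above the hinge (at [-70, 0, 6] mm from the hinge when shut). Moves with the lid. About 10 to 20 N pressed down here snaps the shut lid past its catch.
- lid (a joint): Angle of the white lid (90 x 108 x 5 mm, lip along its free edge), rad: 0 shut (level, top 53 mm above the bench), grows as its front edge swings up and back, ends at 1.3. A weak spring and friction hold it ajar, 0.6 to 0.85 at the start. A spring catch engages in the last 0.09 rad; past it the lid stays at about 0, short of it the lid springs back.
- block: Steel locating block, 0.28 kg, origin at the centre of its underside, z up, axes as the carrier's when seated. Lower part 30 (x) x 64 (y) x 24 mm, two ribs across each end; upright grip 24 (x) x 30 (y) mm from 24 to 72 mm above the underside. Grip across the 30 mm, fingertips at least 26 mm above the underside to clear the housings, and tilt about its x axis. Play 3 mm in y, 1.5 mm in x.
- block_left (a point): Middle of the lower edge of the block's +y end, at [0, 32, 0] mm in its frame. Spring noses snap under the ribs: each end must rise past two ribs, to 9.5 and then 19 mm above the seat, and does not fall back once past one; lift the ends in turn.
- block_right (a point): Middle of the lower edge of the block's -y end, at [0, -32, 0] mm in its frame. Lifting one end past a rib takes about 15 N there (1 Nm by tilting the grip some 0.17 rad; up to 0.3 rad does no harm); lifting both at once takes more than the carrier weighs.
- plaster_model: Bystander: loose plaster tooth model, 55 x 68 x 28 mm, origin at the centre of its underside.
- tall_bottle: Bystander: loose small bottle, diameter 40, height 85 mm, origin at the centre of its underside.
- glass_dish: Bystander: loose small waisted glass dish, diameter 40, height 27 mm, origin at the centre of its underside.
Things that resemble listed ones, but are neither listed nor needed, are in the scene too. Of the things that look like the carrier, the larger one is meant.

How it is judged:
By the outcome, as a careful person would: the job done as asked, in the order asked, and still so for the second after the job is handed in, while the arm keeps its last pose, push and grip.
It also fails if it takes over 48 s, if anything falls off the work surface, if the arm or the gripper's body presses on something with over 40 N, if the wrist force passes 120 N, or if a joint passes its speed limit or range.

## Robot

A 6-joint arm with a two-finger parallel gripper is mounted at the origin on a cart in front of the work surface, level with it; the furniture and walls round the work are solid. World frame = base frame: x ahead of the robot, y to its left, z up, the work surface at z = 0. Lengths are in m, angles in degrees, forces in N, time in s.
With the tool pointing down it reaches from about 0.25 to 0.85 m from the base axis. Payload 12.5 kg.
Tool frame: the origin (TCP) lies on the centre line of the jaws, within the pads' length; the fingertips stand 25 mm ahead of it and the grasp point (between the pads) lies 6 mm ahead of it; z points along the fingers, y is the line along which they close (so a half turn about z gives the same grasp; the last joint's range is limited). The gripper opens to 93 mm and grips with 3 to 60 N. Pads are 15 mm wide; open, the fingers measure 128 mm over their backs; the gripper's body (75 mm by 188 mm) begins 65 mm behind the grasp point.
Start: joints at [62.533, 20.094, 94.641, -0, 65.266, -4.847], TCP at [0.212, 0.508, 0.244] pointing down, gripper open.
Joint ranges: [-157.81, 157.81], [-45, 120.19], [0.68, 151.7], [-89.99, 269.99], [4.06, 180], [-164.3, 164.3]. Speed limits (degrees/s): [127.2, 127.2, 159.86, 180, 180, 180].

## Interface

Orientations are given as [roll, pitch, yaw] about the fixed x, y, z axes, in that order (R = Rz(yaw) Ry(pitch) Rx(roll)).
In Python, from rig import state, camera, close_job, recognise, cut_out gives the robot as it stands. The module is installed in compiled form; this text tells all that it offers.
- The arm moves only by the tool apply_moves, never from a script. Its argument "motion" is a list of rows, each a list of 2 entries, a list of its own where there are three numbers: the shift along the world's x, y, z scaled (see below), then the turn about the world's z scaled (see below). In form: [[[x, y, z], spin], ...]. A call has 1 to 20 rows; each row is the pose to reach, as a shift and turn from the pose commanded when the call began, turning the shorter way round; what a row does not reach only later rows make up. The controller multiplies each number of a shift by 250 mm and each number of a turn by 360 degrees. A row lasts 1/8 s, in which the tool goes at most 62.5 mm and 10.7 degrees, less where a joint would pass 70% of its speed; a pose out of reach is approached as far as the arm can. A call with a number of a shift or a turn outside -1 to 1 is refused whole. A call with a gripper value outside its range is refused whole. "grip" is the closure, from -1 (fully open) to 1 (shut), set as the call begins (left out, the last holds). The fingers move at their own pace and stop on an object; "squeeze" is the grip in N (left out, the last holds). Time passes only in rows, so rows that repeat a pose let the fingers close. It gives the time, the measured TCP pose, the force, the opening and the grip force at its end, in the units of the state.
- state(): the state, without advancing time (a new reading comes with each control period).
- camera(name): name is "side" or "top"; returns a dict with "pixels" (384x512x3 uint8, red, green, blue), "z_map" (384x512 float32, m along the optical axis (not along the pixel's ray), 0 where there is no reading), "fx", "fy", "cx", "cy" (pixels), "distortion" ([k1, k2, p1, p2, k3] as OpenCV has them; the pictures are not rectified), "extrinsics" (4x4, takes a point from camera to world coordinates). Camera axes: x right, y down, z forward; pixel columns grow to the right and rows downward; lengths in m; the calibration is good to about 2 mm. A picture is of the moment at which its call begins.
- close_job(): hands the job in; it is judged then, once.
Trained networks look in a picture, given as the dict that the camera call returned (one of the last four; its "shot" number tells which), for a name from the list of things; names that differ only in an ending like _2 or _b are one class to them, and where a whole thing is asked for, a point or a joint stands for the part that bears it (a point fixed in the world has none). Each returns a list of dicts, best first, with "confidence" (0 to 1); they miss things now and then, are a little off and sometimes report something else, mostly with a low value. They report only what shows in the picture. A call takes as long as a camera call. They do not tell look-alikes from the thing itself.
- recognise(query, picture): "uv" ([column, row] in pixels, amid what is visible of it).
- cut_out(query, picture): "region" (384x512 bool, what is visible of it) and "uv" ([column, row] in pixels, amid what is visible of it).
The state is a dict: "time": time; "joints": joint angles; "qvel": joint speeds; "tau": joint torques, N m; "ee_pos": TCP position; "orientation": TCP orientation; "contact_force": force on the tool from outside, world axes, zero at the start; "moment": the same for the moment, N m; "opening": finger opening in m; "grasp_force": force on a finger pad.
Only numpy, scipy, OpenCV 4.12 (cv2) and the standard library are available. Lean on these libraries where they do the work, as an engineer would, in place of code of your own. Each camera call takes 0.05 s, during which the arm holds its last target. There are 200 camera calls.

## Working session

There is one attempt and no reset: what is moved stays moved. The work goes in short steps, Python scripts to look and compute and a tool call to move; the robot and the scene stay as the last step left them, time stands still between calls to the robot, and variables do not carry over. Pictures are saved under pics/ and viewed, at most 10 in all, crops included, and the job is handed in when it is done.

Besides the shell and the picture viewer there is one more tool, called in YAML: its name, and indented under it one key for each argument. apply_moves: Moves the arm, as the interface text tells. Shifts and turns lie within -1 to 1; 1 stands for 250 mm of shift or 360 degrees of turn. Its arguments: {"type":"object","properties":{"motion":{"type":"array","items":{"type":"array"}},"grip":{"type":"number"},"squeeze":{"type":"number"}},"required":["motion"]}

```bash
mkdir -p pics
cat > h.py <<'E'
import numpy as np, cv2
from rig import state, camera, close_job, recognise, cut_out
def world(c, uv, z=None):
    """world points for pixels; depth taken from z_map, or z = world height plane"""
    uv=np.atleast_2d(np.float64(uv)); K=np.array([[c['fx'],0,c['cx']],[0,c['fy'],c['cy']],[0,0,1.]])
    n=cv2.undistortPoints(uv[:,None],K,np.array(c['distortion'])).reshape(-1,2)
    r=np.c_[n,np.ones(len(n))]; E=np.array(c['extrinsics'])
    if z is None:
        d=c['z_map'][uv[:,1].round().astype(int),uv[:,0].round().astype(int)]
    else:
        d=(z-E[2,3])/(r@E[:3,:3].T)[:,2]
    return (r*d[:,None])@E[:3,:3].T+E[:3,3]
def save(c,name): cv2.imwrite('pics/'+name,c['pixels'][:,:,::-1])
E
python3 - <<'E'
from h import *
s=state(); print({k:np.round(v,3).tolist() for k,v in s.items()})
for n in ('top','side'):
    c=camera(n); save(c,n+'0.png'); print(n,np.round(c['extrinsics'],3).tolist())
    for q in ('carrier','block','lid','plaster_model','tall_bottle','glass_dish'):
        for r in recognise(q,c): print(q,np.round(r['uv']),round(r['confidence'],2),world(c,r['uv']).round(3)[0])
E
```

```text
{'time': 0.0, 'joints': [62.531, 20.125, 94.677, -0.001, 65.265, -4.847], 'qvel': [-0.046, -0.05, 0.01, -0.04, 0.145, -0.053], 'tau': [-0.0, -49.733, -28.524, 0.07, 0.026, -0.0], 'ee_pos': [0.211, 0.507, 0.243], 'orientation': [-179.933, -0.004, 157.379], 'contact_force': [-0.661, -0.005, 0.696], 'moment': [0.035, -0.01, 0.013], 'grasp_force': 0.0, 'opening': 0.093}
top [[0.024, -0.995, 0.095, 0.457], [-1.0, -0.025, -0.013, -0.26], [0.015, -0.094, -0.995, 0.894], [0.0, 0.0, 0.0, 1.0]]
carrier [201. 201.] 0.83 [ 0.511 -0.145  0.035]
carrier [279. 196.] 0.78 [ 0.531 -0.335  0.016]
block [275. 215.] 0.87 [ 0.481 -0.32   0.085]
lid [190. 207.] 0.73 [ 0.498 -0.121  0.038]
lid [290. 177.] 0.66 [ 0.571 -0.353  0.074]
lid [137. 219.] 0.48 [0.465 0.017 0.009]
plaster_model [133. 218.] 0.98 [0.468 0.024 0.015]
plaster_model [288. 178.] 0.28 [ 0.568 -0.349  0.078]
tall_bottle [388. 215.] 0.9 [ 0.487 -0.587  0.074]
glass_dish [136. 176.] 0.73 [0.571 0.02  0.019]
glass_dish [274. 218.] 0.59 [ 0.475 -0.318  0.082]
side [[0.929, -0.13, 0.346, 0.122], [-0.369, -0.375, 0.851, -1.353], [0.019, -0.918, -0.396, 0.564], [0.0, 0.0, 0.0, 1.0]]
carrier [259. 215.] 0.87 [ 0.518 -0.387  0.046]
carrier [226. 188.] 0.73 [ 0.498 -0.158  0.036]
block [236. 206.] 0.57 [ 0.47  -0.338  0.058]
lid [268. 196.] 0.74 [ 0.549 -0.37   0.09 ]
lid [222. 182.] 0.72 [ 0.499 -0.115  0.04 ]
plaster_model [204. 175.] 0.55 [0.477 0.027 0.013]
tall_bottle [280. 258.] 0.84 [ 0.477 -0.614  0.054]
tall_bottle [233. 172.] 0.5 [ 0.575 -0.001  0.024]
glass_dish [232. 173.] 0.39 [0.573 0.009 0.018]
```

```bash
python3 -c "
import cv2,numpy as np
a=cv2.imread('pics/top0.png');b=cv2.imread('pics/side0.png')
cv2.imwrite('pics/both0.png',cv2.resize(np.vstack([a,b]),None,fx=.78,fy=.78))"
```

```text
(no output)
```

View pics/top0.png

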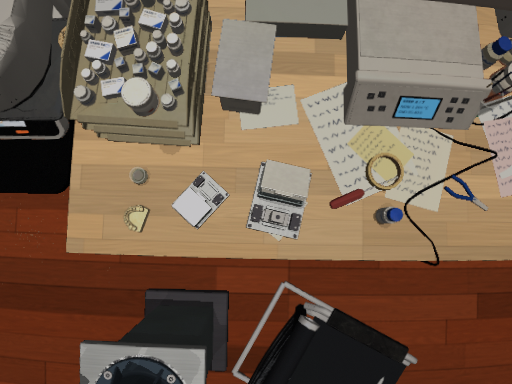

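View pics/side0.png

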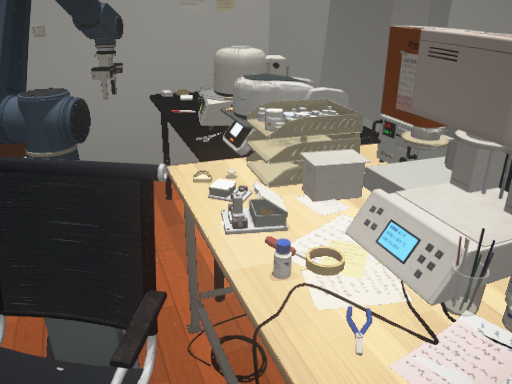

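Run:
```python
from h import *
c=camera('top'); p=c['pixels']
a=cv2.resize(p[145:255,165:325],None,fx=5,fy=5,interpolation=cv2.INTER_CUBIC)
cv2.imwrite('pics/crop1.png',a[:,:,::-1])
m=cut_out('carrier',c)
for r in m: 
    ys,xs=np.nonzero(r['region']); w=world(c,np.c_[xs,ys]); print(r['uv'],r['confidence'],len(xs),cv2.minAreaRect(w[:,:2].astype(np.float32)*1000))
# depth map of carrier, mm, along a grid
ys,xs=np.mgrid[155:243:1,240:318:1]; w=world(c,np.c_[xs.ravel(),ys.ravel()])
np.save('w.npy',w); 
for lo,hi in ((6,18),(22,28),(30,37),(40,50),(50,75),(78,90)):
    k=(w[:,2]*1000>lo)&(w[:,2]*1000<hi); print(lo,hi,k.sum(),np.round(w[k].mean(0)*1000) if k.any() else '')
```

```text
[200.7, 202.3] 0.95 1835 ((490.29400634765625, -168.33779907226562), (181.88165283203125, 124.7095947265625), 49.101863861083984)
[277.7, 195.6] 0.65 3375 ((527.6350708007812, -338.06744384765625), (132.31097412109375, 181.7074432373047), 78.21695709228516)
6 18 1267 [ 496. -325.   12.]
22 28 163 [ 480. -329.   25.]
30 37 460 [ 479. -326.   34.]
40 50 124 [ 530. -329.   44.]
50 75 556 [ 587. -349.   63.]
78 90 457 [ 535. -338.   84.]
```

View pics/crop1.png

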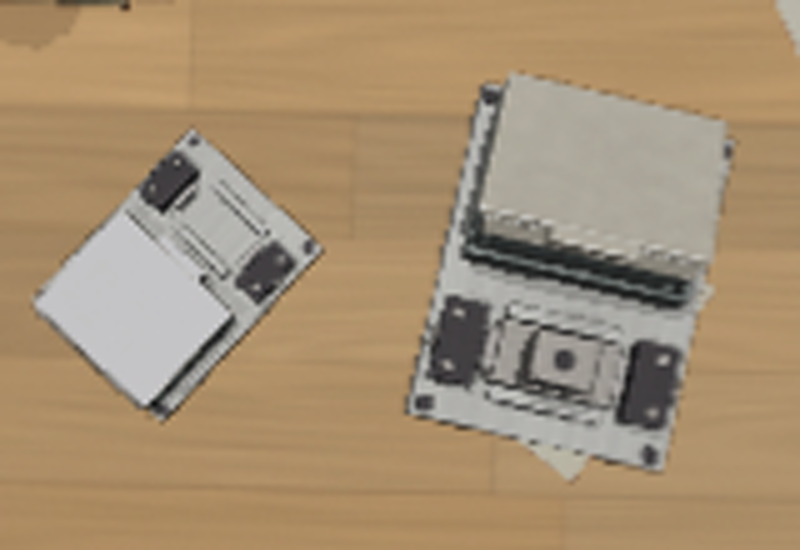

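Run:
```python
from h import *
c=camera('top')
def cr(u,v): return [165+u/5-.4,145+v/5-.4]
C=world(c,[cr(408,412),cr(665,470),cr(480,85),cr(735,150)],z=.012); print(C.round(4))
print('edges',np.linalg.norm(C[0]-C[1]),np.linalg.norm(C[2]-C[3]),np.linalg.norm(C[0]-C[2]),np.linalg.norm(C[1]-C[3]),'mid',C.mean(0),
 'yaw',np.degrees(np.arctan2(*(C[2]+C[3]-C[0]-C[1])[[1,0]])), np.degrees(np.arctan2(*(C[0]+C[2]-C[1]-C[3])[[1,0]]))-90)
H=world(c,[cr(460,340),cr(650,385)],z=.034); print('hous',H.round(4),H.mean(0).round(4),np.degrees(np.arctan2(*(H[0]-H[1])[[1,0]]))-90,np.linalg.norm(H[0]-H[1]))
print('grip',world(c,[cr(565,358)],z=.084))
ys,xs=np.mgrid[195:235,262:295]; w=world(c,np.c_[xs.ravel(),ys.ravel()]);k=(w[:,2]>.078)&(w[:,2]<.09); print(k.sum(),cv2.minAreaRect(w[k][:,:2].astype(np.float32)*1000))
ys,xs=np.mgrid[225:242,225:310]; w=world(c,np.c_[xs.ravel(),ys.ravel()])
# lid plane
ys,xs=np.mgrid[162:192,266:308]; w=world(c,np.c_[xs.ravel(),ys.ravel()]);k=(w[:,2]>.06)
A=np.c_[w[k][:,:2],np.ones(k.sum())]; q=np.linalg.lstsq(A,w[k][:,2],rcond=None)[0]; print('lid slope',np.degrees(np.arctan(np.hypot(*q[:2]))),np.degrees(np.arctan2(q[1],q[0])),'zmin/max',w[k][:,2].min(),w[k][:,2].max())
# bench depth check
print(world(c,[[230,235],[330,150]]))
```

```text
[[ 0.4526 -0.2558  0.012 ]
 [ 0.427  -0.3828  0.012 ]
 [ 0.616  -0.2876  0.012 ]
 [ 0.5867 -0.4159  0.012 ]]
edges 0.12957963401480954 0.13166359168626302 0.1665312661907792 0.163089181112777 mid [ 0.52056662 -0.33551544  0.012     ] yaw -11.37476220830138 -12.157865595774666
hous [[ 0.4878 -0.28    0.034 ]
 [ 0.4683 -0.3719  0.034 ]] [ 0.478  -0.3259  0.034 ] -11.983654858523238 0.09394221780735251
grip [[ 0.47893333 -0.3265145   0.084     ]]
144 ((496.1169738769531, -329.8761901855469), (29.324724197387695, 60.81452560424805), 79.20824432373047)
lid slope 57.901728343834655 163.8402462629083 zmin/max 0.06003842965832251 0.8939989403074031
[[ 4.31724798e-01 -2.15937519e-01 -5.16451802e-04]
 [ 6.53545195e-01 -4.65442621e-01 -5.96535197e-04]]
```

Candidates for the carrier: the small one at top pixel (200,200), with no block, and the larger one at (280,198), with raised lid and block at (278,216). The crop confirms the larger one. It is at about (0.522, -0.336), yaw about -11.9°, seat at (0.478, -0.326).

apply_moves:
  motion:
    - [[0.4,-1,0],-0.22]
    - [[0.4,-1,0],-0.22]
    - [[0.4,-1,0],-0.22]
    - [[0.4,-1,0],-0.22]
    - [[0.4,-1,0],-0.22]
    - [[0.4,-1,0],-0.22]
  grip: 1
  squeeze: 20

```text
time: 1.6
ee_pos: [0.3121, 0.2565, 0.2439]
orientation: [180.0, -0.0, 92.4]
contact_force: [-0.5, -0.3, -0.2]
opening: 0.038
grasp_force: 0.0
```

apply_moves:
  motion:
    - [[0.4,-1,0],0]
    - [[0.4,-1,0],0]
    - [[0.4,-1,0],0]
    - [[0.4,-1,0],0]
    - [[0.4,-1,0],0]
    - [[0.4,-1,0],0]

```text
time: 2.35
ee_pos: [0.4117, 0.0068, 0.2436]
orientation: [-180.0, -0.0, 92.8]
contact_force: [-0.2, -0.0, 0.3]
opening: 0.0005
grasp_force: 0.0
```

apply_moves:
  motion:
    - [[0.4,-1,0],0]
    - [[0.4,-1,0],0]
    - [[0.4,-1,0],0]
    - [[0.4,-1,0],0]
    - [[0.4,-1,0],0]
    - [[0.4,-1,0],0]

```text
time: 3.1
ee_pos: [0.5116, -0.2416, 0.2432]
orientation: [-180.0, -0.0, 92.9]
contact_force: [-0.3, 0.0, 0.1]
opening: 0.0005
grasp_force: 0.0
```

apply_moves:
  motion:
    - [[0.112,-0.392,-0.2],-0.041]
    - [[0.112,-0.392,-0.312],-0.041]
    - [[0.112,-0.392,-0.312],-0.041]
    - [[0.108,-0.391,-0.36],-0.041]
    - [[0.104,-0.39,-0.41],-0.041]
    - [[0.098,-0.389,-0.46],-0.041]
    - [[0.09,-0.388,-0.51],-0.041]
    - [[0.082,-0.386,-0.56],-0.041]
    - [[0.082,-0.386,-0.6],-0.041]
    - [[0.082,-0.386,-0.63],-0.041]
    - [[0.082,-0.386,-0.65],-0.041]
    - [[0.082,-0.386,-0.655],-0.041]

```text
time: 4.6
ee_pos: [0.532, -0.3388, 0.0795]
orientation: [-180.0, -0.0, 78.2]
contact_force: [-1.2, 1.4, 0.9]
opening: 0.0009
grasp_force: 0.3
```

apply_moves:
  motion:
    - [[0,0,-0.008],0]
    - [[0,0,-0.012],0]
    - [[0,0,-0.016],0]
    - [[0,0,-0.016],0]

```text
time: 5.1
ee_pos: [0.5323, -0.339, 0.0778]
orientation: [180.0, 0.0, 78.2]
contact_force: [-7.6, 3.6, 19.1]
opening: 0.0001
grasp_force: 9.6
```

apply_moves:
  motion:
    - [[0,0,-0.004],0]
    - [[0,0,-0.008],0]
    - [[0,0,-0.008],0]

```text
time: 5.48
ee_pos: [0.5323, -0.3391, 0.0773]
orientation: [179.9, 0.0, 78.2]
contact_force: [-13.3, 6.8, 34.9]
opening: 0.0001
grasp_force: 17.3
```

apply_moves:
  motion:
    - [[0,0,0.05],0]
    - [[0,0,0.2],0]
    - [[0,0,0.4],0]
    - [[-0.1,0.02,0.5],0]
  grip: -0.2

```text
time: 5.98
ee_pos: [0.5082, -0.3343, 0.2015]
orientation: [179.8, 0.1, 78.2]
contact_force: [0.5, 0.7, -0.4]
opening: 0.0358
grasp_force: 0.0
```

Run:
```python
from h import *
c=camera('side'); cv2.imwrite('pics/s2.png',cv2.resize(c['pixels'][130:270,150:340],None,fx=4,fy=4,interpolation=cv2.INTER_CUBIC)[:,:,::-1])
c=camera('top'); ys,xs=np.mgrid[160:200:4,266:308:6]; w=world(c,np.c_[xs.ravel(),ys.ravel()]); print((w[:,2].reshape(ys.shape)*1000).round())
```

```text
[[515. 512. 511. 509. 498. 499. 499.]
 [517. 516. 513. 441. 499. 498. 498.]
 [520. 518. 513. 500. 499. 499. 498.]
 [521. 520. 493. 498. 500. 500. 498.]
 [523. 502. 495. 497. 498. 499. 498.]
 [523. 489. 491. 495. 495. 499. 500.]
 [489. 487. 490. 493. 495. 497. 498.]
 [475. 485. 488. 491. 492. 495. 496.]
 [472. 477. 485. 488. 491. 492. 495.]
 [460. 473. 479. 484. 488. 491. 493.]]
```

View pics/s2.png

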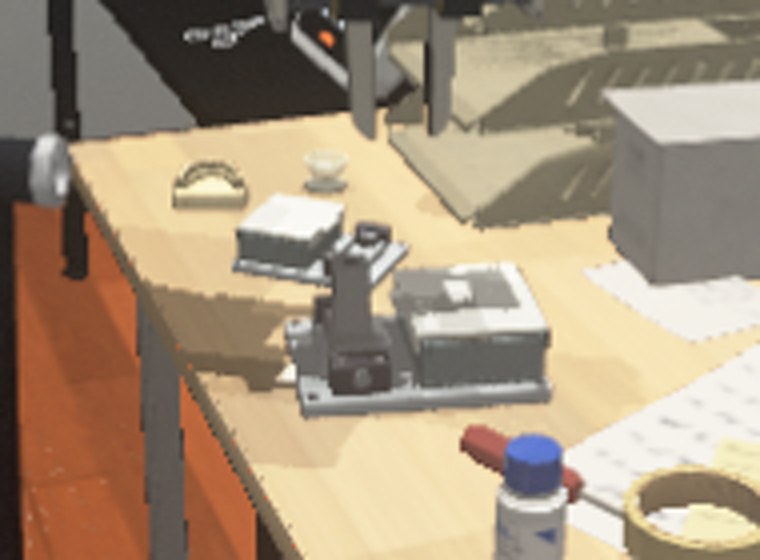

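The lid lies flat and shut (side crop around (470,300)), and the block still stands in its seat at (350,320). I'll move the arm aside to re-measure after the press.

apply_moves:
  motion:
    - [[-0.2,0.9,0],0]
    - [[-0.2,0.9,0],0]
    - [[-0.2,0.9,0],0]
    - [[-0.2,0.9,0],0]
  grip: 1

```text
time: 6.58
ee_pos: [0.4564, -0.1066, 0.1982]
orientation: [-180.0, -0.0, 78.2]
contact_force: [0.3, 0.0, 1.3]
opening: 0.013
grasp_force: 0.0
```

Run:
```python
from h import *
c=camera('top'); a=cv2.resize(c['pixels'][150:250,230:330],None,fx=6,fy=6,interpolation=cv2.INTER_CUBIC)
cv2.imwrite('pics/crop3.png',a[:,:,::-1]); np.savez('ref_top.npz',**{k:np.array(v) for k,v in c.items() if k!='shot'})
```

```text
(no output)
```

View pics/crop3.png

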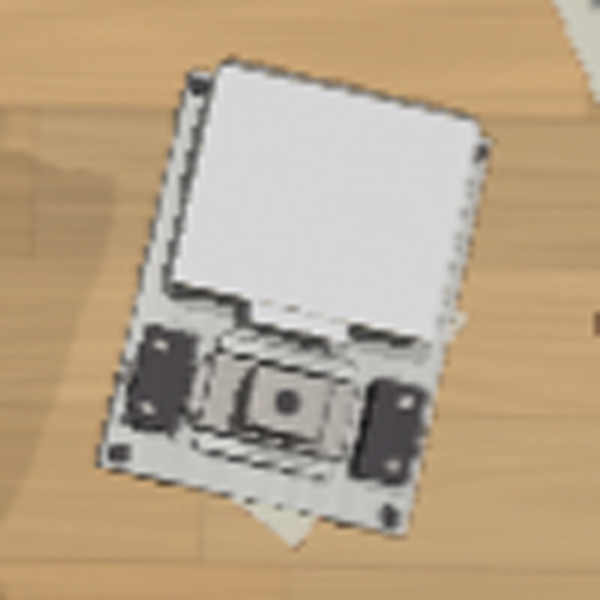

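apply_moves:
  motion:
    - [[0.073,-0.957,0],0]
    - [[0.073,-0.957,-0.05],0]
    - [[0.073,-0.957,-0.1],0]
    - [[0.073,-0.957,-0.2],0]
    - [[0.073,-0.957,-0.3],0]
    - [[0.073,-0.957,-0.345],0]
    - [[0.073,-0.957,-0.36],0]
    - [[0.073,-0.957,-0.364],0]
    - [[0.073,-0.957,-0.364],0]

```text
time: 7.75
ee_pos: [0.4756, -0.348, 0.1086]
orientation: [180.0, 0.0, 78.2]
contact_force: [-0.2, -1.0, -0.9]
opening: 0.0004
grasp_force: 0.6
```

apply_moves:
  motion:
    - [[0,0.006,0],0]
    - [[0,0.006,0],0]
    - [[0,0.006,-0.008],0]
    - [[0,0.006,-0.016],0]
    - [[0,0.006,-0.016],0]

```text
time: 8.38
ee_pos: [0.4759, -0.3476, 0.105]
orientation: [179.9, 0.1, 78.2]
contact_force: [-0.9, -6.8, 3.3]
opening: 0.0003
grasp_force: 3.1
```

The finger has slipped beside the grip and touches its -y side near the top. I'll use that for a careful sideways push.

apply_moves:
  motion:
    - [[0.001,0.006,0],0]
    - [[0.002,0.012,0],0]
    - [[0.002,0.012,0],0]

```text
time: 8.75
ee_pos: [0.4765, -0.3457, 0.1057]
orientation: [179.8, 0.2, 78.2]
contact_force: [-3.1, -10.8, 6.3]
opening: 0.0003
grasp_force: 5.8
```

apply_moves:
  motion:
    - [[0.001,0.006,0],0]
    - [[0.002,0.012,0],0]
    - [[0.002,0.012,0],0]

```text
time: 9.12
ee_pos: [0.4774, -0.3434, 0.1064]
orientation: [179.7, 0.3, 78.2]
contact_force: [-3.7, -12.5, 11.4]
opening: 0.0006
grasp_force: 6.8
```

Run:
```python
from h import *
c=camera('side'); save(c,'s_now.png')
a=cv2.imread('pics/s2.png'); b=cv2.resize(c['pixels'][130:270,150:340],None,fx=4,fy=4,interpolation=cv2.INTER_CUBIC)[:,:,::-1]
def m(n,x0,y0,x1,y1):
    r=cv2.matchTemplate(np.ascontiguousarray(b[y0-40:y1+40,x0-40:x1+40]),a[y0:y1,x0:x1],cv2.TM_CCOEFF_NORMED); _,v,_,l=cv2.minMaxLoc(r); print(n,v,(l[0]-40)/4,(l[1]-40)/4)
m('bay',410,320,560,415); m('front plate',285,370,345,420); m('housing',325,340,400,400); m('grip',330,265,375,330); m('ref dish',300,150,350,190)
cv2.imwrite('pics/s3.png',b)
```

```text
bay 0.9612577557563782 0.0 0.0
front plate 0.6277585029602051 0.0 0.25
housing 0.6879909634590149 -0.75 0.25
grip 0.8411028981208801 0.0 0.5
ref dish 0.5728498101234436 4.5 -7.25
```

View pics/s3.png

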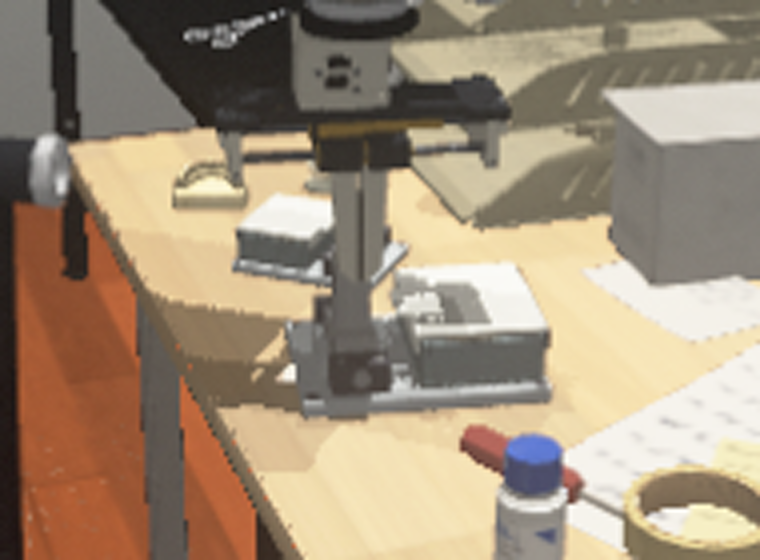

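Carrier unmoved (bay shift 0 px). The grip is tilting while the finger drags it down by friction, so I'll follow the tilt arc upward.

apply_moves:
  motion:
    - [[0.001,0.004,0.006],0]
    - [[0.002,0.008,0.012],0]
    - [[0.002,0.01,0.018],0]
    - [[0.002,0.01,0.018],0]

```text
time: 9.68
ee_pos: [0.4774, -0.3388, 0.1095]
orientation: [179.9, 0.1, 78.2]
contact_force: [-0.2, -5.5, 4.8]
opening: 0.0006
grasp_force: 3.3
```

apply_moves:
  motion:
    - [[0.001,0.006,0.005],0]
    - [[0.002,0.012,0.01],0]
    - [[0.002,0.012,0.01],0]

```text
time: 10.05
ee_pos: [0.4772, -0.3356, 0.1109]
orientation: [180.0, 0.1, 78.2]
contact_force: [-0.6, -6.7, -2.1]
opening: 0.0003
grasp_force: 3.4
```

apply_moves:
  motion:
    - [[-0.006,-0.03,0],0]
    - [[-0.02,-0.1,0],0]
    - [[-0.02,-0.1,0.2],0]
    - [[-0.02,-0.1,0.4],0]
    - [[-0.45,-0.1,0.5],0]
    - [[-0.5,-0.1,0.5],0]

```text
time: 10.8
ee_pos: [0.3507, -0.3605, 0.2366]
orientation: [180.0, 0.0, 78.2]
contact_force: [0.1, -1.1, 0.1]
opening: 0.0003
grasp_force: 0.0
```

Run:
```python
from h import *
c=camera('side'); t=camera('top')
a=cv2.resize(c['pixels'][180:240,215:295],None,fx=8,fy=8,interpolation=cv2.INTER_CUBIC)
b=cv2.resize(t['pixels'][190:250,240:310],(300,257),interpolation=cv2.INTER_CUBIC)
a[:257,340:]=b; cv2.imwrite('pics/s4.png',a[:,:,::-1])
```

```text
(no output)
```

View pics/s4.png

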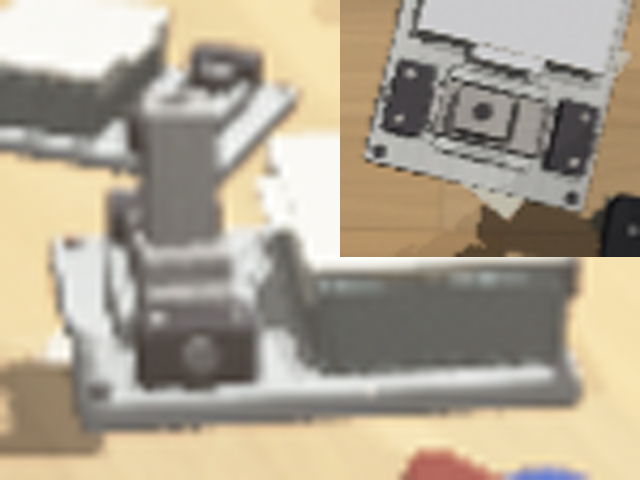

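The picture shows the -y end risen past a rib (ribs visible at (190,265)). The block leans to +y by about 0.15 rad and the carrier hasn't moved. Next I'll square it with the jaws across y. The squeeze is a pure couple, so it should lift the +y end.

apply_moves:
  motion:
    - [[0.2,0.139,0],-0.03]
    - [[0.4,0.139,0],-0.06]
    - [[0.511,0.139,0],-0.09]
    - [[0.511,0.139,0],-0.12]
    - [[0.511,0.139,0],-0.15]
    - [[0.511,0.139,0],-0.18]
    - [[0.511,0.139,-0.1],-0.21]
    - [[0.511,0.139,-0.2],-0.24]
    - [[0.511,0.139,-0.3],-0.25]
    - [[0.511,0.139,-0.45],-0.25]
    - [[0.511,0.139,-0.6],-0.25]
    - [[0.511,0.139,-0.646],-0.25]
    - [[0.511,0.139,-0.646],-0.25]
  grip: -1

```text
time: 12.52
ee_pos: [0.4802, -0.3256, 0.0743]
orientation: [-180.0, 0.0, -11.9]
contact_force: [0.7, 0.8, 0.9]
opening: 0.0931
grasp_force: 0.0
```

apply_moves:
  motion:
    - [[-0.006,0,0],0]
    - [[-0.006,0,0],0]
    - [[-0.006,0,0],0]
    - [[-0.006,0,0],0]
    - [[-0.006,0,0],0]
    - [[-0.006,0,0],0]
  grip: 1
  squeeze: 20

```text
time: 13.28
ee_pos: [0.4789, -0.3243, 0.0748]
orientation: [-179.9, 0.0, -11.9]
contact_force: [1.8, 8.6, 7.5]
opening: 0.0382
grasp_force: 4.7
```

apply_moves:
  motion:
    - [[0,0,0.004],0]
    - [[0,0,0.008],0]
    - [[0,0,0.008],0]
  squeeze: 50

```text
time: 13.65
ee_pos: [0.4784, -0.3237, 0.0757]
orientation: [-179.8, 0.1, -11.9]
contact_force: [2.8, 8.3, -1.9]
opening: 0.0299
grasp_force: 49.9
```

```bash
cat >> h.py <<'E'
def blockz(c,Bx=.4785,By=-.3262,yaw=-11.9):
    """histogram of heights (mm) seen on the block's ends, seat frame"""
    ys,xs=np.mgrid[150:250,200:300] if abs(c['extrinsics'][0][3]-.122)<.05 else np.mgrid[190:240,255:300]
    w=world(c,np.c_[xs.ravel(),ys.ravel()]); a=np.radians(yaw); d=w[:,:2]-[Bx,By]
    x=(d@[np.cos(a),np.sin(a)])*1e3; y=(d@[-np.sin(a),np.cos(a)])*1e3; z=w[:,2]*1e3-12
    for lo,hi in ((-62,-38),(-36,-32),(-32,-25),(-25,-17),(17,25),(25,32),(32,36),(38,60)):
        k=(abs(x)<13)&(y>lo)&(y<hi)&(z<60)&(z>-5); print((lo,hi),np.sort(z[k]).round().astype(int)[::-1][:14])
E
python3 - <<'E'
from h import *
blockz(camera('side')); print('top'); blockz(camera('top'))
E
```

```text
(-62, -38) [27 25 25 25 24 24 24 24 24 24 23 23 23 23]
(-36, -32) [58 23]
(-32, -25) [58 58 58 58 57 56 56 55 55 55 55 54 53 53]
(-25, -17) [59 57 57 55 53 50 50 50 49 48 47 45 44 44]
(17, 25) []
(25, 32) [35 34]
(32, 36) []
(38, 60) [24]
top
(-62, -38) []
(-36, -32) []
(-32, -25) []
(-25, -17) []
(17, 25) []
(25, 32) []
(32, 36) []
(38, 60) [24 22 21 21 19 19 18]
```

```bash
sed -i 's/(z<60)/(z<37.5)/' h.py
python3 - <<'E'
from h import *
blockz(camera('side'))
c=camera('side'); a=cv2.resize(c['pixels'][165:240,205:295],None,fx=8,fy=8,interpolation=cv2.INTER_CUBIC); cv2.imwrite('pics/s5.png',a[:,:,::-1])
E
```

```text
(-62, -38) [25 25 24 24 24 24 24 24 24 24 24 24 24 24]
(-36, -32) [22]
(-32, -25) [35 34 34 34 32 32 32 32 32 31 29 29 29 28]
(-25, -17) [36 36 36 36 36 36 35 35 35 35 35 34 34 34]
(17, 25) []
(25, 32) [35 33]
(32, 36) []
(38, 60) [23]
```

View pics/s5.png

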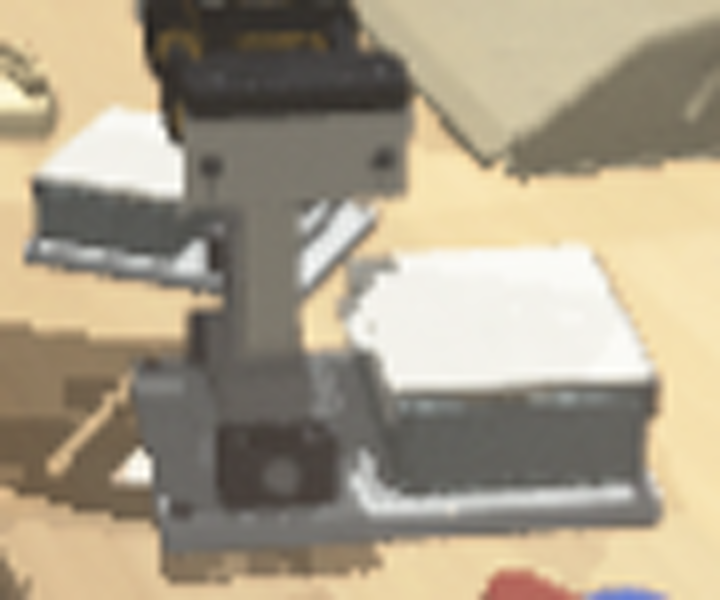

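The side crop shows the block level between the jaws. Shoulder heights are about 34 mm over the seat at both ends (24 seated), so both ends are past the first rib and the lid and carrier haven't moved. Second cycle: open slightly, rise, and push the grip's top to +y with the -y pad.

apply_moves:
  motion:
    - [[0,0,0],0]
    - [[0,0,0],0]
    - [[0,0,0],0]
    - [[0,0,0],0]
    - [[0,0,0.03],0]
    - [[0,0,0.08],0]
    - [[0,0,0.14],0]
    - [[0.005,0.025,0.145],0]
    - [[0.01,0.045,0.145],0]
    - [[0.01,0.048,0.145],0]
    - [[0.01,0.048,0.145],0]
  grip: -0.3

```text
time: 15.22
ee_pos: [0.4809, -0.3131, 0.1123]
orientation: [-180.0, 0.0, -11.8]
contact_force: [-0.6, 0.7, 0.3]
opening: 0.0604
grasp_force: 0.0
```

apply_moves:
  motion:
    - [[0.003,0.014,0],0]
    - [[0.004,0.02,0.004],0]
    - [[0.005,0.026,0.008],0]
    - [[0.005,0.026,0.008],0]

```text
time: 15.72
ee_pos: [0.4822, -0.3071, 0.1147]
orientation: [180.0, -0.0, -11.8]
contact_force: [-1.0, -3.3, -1.9]
opening: 0.0604
grasp_force: 1.7
```

apply_moves:
  motion:
    - [[0.001,0.006,0.004],0]
    - [[0.002,0.012,0.008],0]
    - [[0.002,0.012,0.008],0]

```text
time: 16.1
ee_pos: [0.4827, -0.3041, 0.1166]
orientation: [180.0, -0.0, -11.8]
contact_force: [-1.2, -5.2, -2.2]
opening: 0.0606
grasp_force: 2.3
```

apply_moves:
  motion:
    - [[0.001,0.006,0.003],0]
    - [[0.002,0.012,0.006],0]
    - [[0.002,0.012,0.006],0]

```text
time: 16.48
ee_pos: [0.4834, -0.3007, 0.1183]
orientation: [-180.0, -0.0, -11.8]
contact_force: [-1.7, -2.0, -0.7]
opening: 0.0607
grasp_force: 1.2
```

apply_moves:
  motion:
    - [[0.001,0.006,0.003],0]
    - [[0.002,0.012,0.006],0]
    - [[0.002,0.012,0.006],0]

```text
time: 16.85
ee_pos: [0.4839, -0.2974, 0.1198]
orientation: [-180.0, 0.0, -11.8]
contact_force: [-0.1, 0.1, 1.1]
opening: 0.0608
grasp_force: 0.0
```

apply_moves:
  motion:
    - [[-0.005,-0.025,0],0]
    - [[-0.012,-0.06,0],0]
    - [[-0.024,-0.115,0],0]
    - [[-0.024,-0.115,0],0]

```text
time: 17.35
ee_pos: [0.4774, -0.3277, 0.1196]
orientation: [180.0, -0.0, -11.9]
contact_force: [0.7, -0.1, 0.2]
opening: 0.0604
grasp_force: 0.0
```

```bash
sed -i 's/(z<37.5)/(z<52)/' h.py
python3 - <<'E'
from h import *
c=camera('side'); blockz(c)
a=cv2.resize(c['pixels'][165:240,205:295],None,fx=8,fy=8,interpolation=cv2.INTER_CUBIC); cv2.imwrite('pics/s6.png',a[:,:,::-1])
E
```

```text
(-62, -38) [26 26 25 25 25 24 24 24 24 24 23 23 23 23]
(-36, -32) [35 34 34 32 31 30 29 28 27 27 26 26 26 26]
(-32, -25) [45 44 44 44 43 43 41 41 41 40 40 40 40 38]
(-25, -17) [45 45 45 45 45 44 43 43 42 42 42 41 39 38]
(17, 25) []
(25, 32) []
(32, 36) []
(38, 60) [25 22]
```

View pics/s6.png

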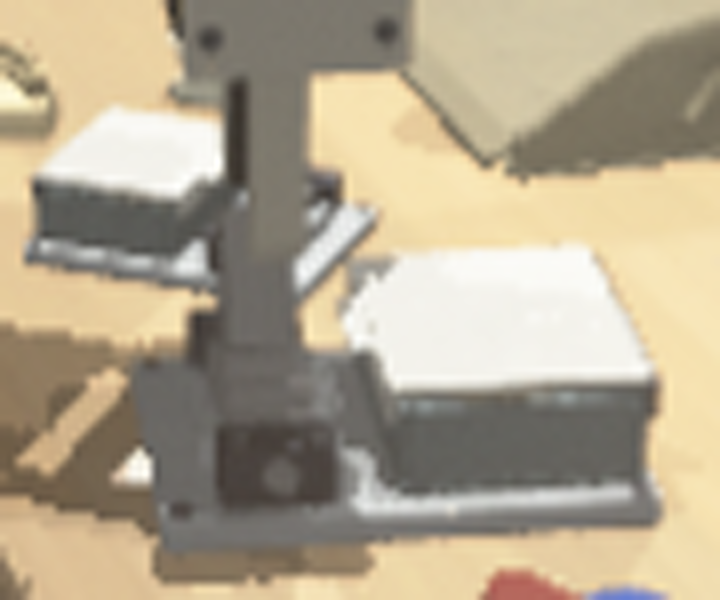

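The -y shoulder is now about 44 mm over the seat (43 expected after two ribs), and the crop shows the block leaning, carrier in place. Next I'll square it again with the jaws.

apply_moves:
  motion:
    - [[0.006,0.014,0],0]
    - [[0.006,0.014,-0.06],0]
    - [[0.006,0.014,-0.12],0]
    - [[0.006,0.014,-0.138],0]
    - [[0.006,0.014,-0.138],0]

```text
time: 18.02
ee_pos: [0.4791, -0.3229, 0.0846]
orientation: [-180.0, 0.0, -11.8]
contact_force: [1.2, 0.1, -0.5]
opening: 0.0607
grasp_force: 0.2
```

apply_moves:
  motion:
    - [[0,0,0],0]
    - [[0,0,0],0]
    - [[0,0,0],0]
    - [[0,0,0.002],0]
    - [[0,0,0.004],0]
    - [[0,0,0.004],0]
  grip: 1
  squeeze: 50

```text
time: 18.77
ee_pos: [0.4803, -0.3217, 0.0882]
orientation: [-179.9, -0.1, -11.8]
contact_force: [0.8, 15.6, 19.6]
opening: 0.0374
grasp_force: 46.8
```

apply_moves:
  motion:
    - [[0.001,0.004,0.005],0]
    - [[0.001,0.006,0.01],0]
    - [[0.001,0.006,0.012],0]
    - [[0.001,0.006,0.012],0]

```text
time: 19.27
ee_pos: [0.4801, -0.322, 0.0901]
orientation: [179.9, -0.1, -11.8]
contact_force: [-1.2, 0.4, 8.4]
opening: 0.0363
grasp_force: 46.8
```

Friction on the pads holds it tilted (opening 36 mm). I'll loosen, and push the top back to -y with the +y pad instead.

apply_moves:
  motion:
    - [[0,0,0],0]
    - [[0,0,0],0]
    - [[0,0,0],0]
    - [[0,0,0.04],0]
    - [[0,0,0.1],0]
    - [[0,0,0.104],0]
    - [[0,0,0.104],0]
  grip: -0.3

```text
time: 20.15
ee_pos: [0.4795, -0.3216, 0.1154]
orientation: [180.0, -0.0, -11.8]
contact_force: [0.3, -0.7, 0.3]
opening: 0.0597
grasp_force: 0.0
```

```bash
sed -i 's/(z<52)/(z<60)/' h.py
python3 - <<'E'
from h import *
print(np.round(state()['ee_pos'],4)); c=camera('side'); blockz(c)
# shift of the carrier in the side view against s5/s6 crops
b=cv2.resize(c['pixels'][165:240,205:295],None,fx=8,fy=8,interpolation=cv2.INTER_CUBIC)[:,:,::-1]
a=cv2.imread('pics/s6.png')
for n,(x0,y0,x1,y1) in dict(bay=(370,240,670,530),hous=(210,415,345,510)).items():
    r=cv2.matchTemplate(np.ascontiguousarray(b[y0-40:y1+40,x0-40:x1+40]),a[y0:y1,x0:x1],cv2.TM_CCOEFF_NORMED); _,v,_,l=cv2.minMaxLoc(r); print(n,round(v,2),(l[0]-40)/8,(l[1]-40)/8)
E
```

```text
[ 0.4795 -0.3216  0.1154]
(-62, -38) [38 35 28 27 27 26 26 26 26 25 25 25 25 25]
(-36, -32) [44 42 41 40 38 38 38 37 36 35 35 35 35 34]
(-32, -25) [45 45 45 44 44 44 44 44 44 44 43 42 42 42]
(-25, -17) [46 43 40]
(17, 25) []
(25, 32) []
(32, 36) [25]
(38, 60) [23 22 22 20]
bay 0.99 0.5 0.25
hous 0.92 0.875 0.875
```

apply_moves:
  motion:
    - [[-0.003,-0.016,0],0]
    - [[-0.006,-0.03,0],0]
    - [[-0.008,-0.038,0.002],0]
    - [[-0.009,-0.044,0.006],0]
    - [[-0.009,-0.044,0.006],0]

```text
time: 20.82
ee_pos: [0.4773, -0.3327, 0.1167]
orientation: [180.0, -0.0, -11.8]
contact_force: [-0.4, -0.5, -0.4]
opening: 0.0602
grasp_force: 0.0
```

apply_moves:
  motion:
    - [[-0.001,-0.006,0.004],0]
    - [[-0.002,-0.012,0.008],0]
    - [[-0.002,-0.012,0.008],0]

```text
time: 21.2
ee_pos: [0.4768, -0.3357, 0.1188]
orientation: [180.0, -0.0, -11.8]
contact_force: [0.7, -0.2, -1.3]
opening: 0.0604
grasp_force: 0.0
```

apply_moves:
  motion:
    - [[0,0,0.1],0]
    - [[0,0,0.3],0]
    - [[-0.2,-0.1,0.5],0]
    - [[-0.4,-0.2,0.5],0]
    - [[-0.5,-0.2,0.5],0]

```text
time: 21.82
ee_pos: [0.3498, -0.3868, 0.2446]
orientation: [179.9, -0.1, -11.9]
contact_force: [0.8, 0.1, -0.0]
opening: 0.0602
grasp_force: 0.0
```

Run:
```python
from h import *
c=camera('side'); t=camera('top'); blockz(c)
ys,xs=np.mgrid[200:235,255:300]; w=world(t,np.c_[xs.ravel(),ys.ravel()]); a=np.radians(-11.9); d=w[:,:2]-[.4785,-.3262]
x=(d@[np.cos(a),np.sin(a)])*1e3; y=(d@[-np.sin(a),np.cos(a)])*1e3; z=w[:,2]*1e3-12
for y0 in range(-40,44,4):
    k=(abs(x)<9)&(abs(y-y0)<2); print(y0,np.round(np.median(z[k]),1) if k.any() else '', end='; ')
a=cv2.resize(c['pixels'][180:240,215:295],None,fx=8,fy=8,interpolation=cv2.INTER_CUBIC)
b=cv2.resize(t['pixels'][190:250,240:310],(300,257),interpolation=cv2.INTER_CUBIC)
a[:257,340:]=b; cv2.imwrite('pics/s7.png',a[:,:,::-1])
```

```text
(-62, -38) [34 29 27 27 27 27 26 26 26 26 26 25 25 25]
(-36, -32) [47 44 43 43 41 40 39 38 37 37 36 35 35 35]
(-32, -25) [45 45 45 45 45 44 44 44 43 43 43 43 42 42]
(-25, -17) []
(17, 25) []
(25, 32) []
(32, 36) []
(38, 60) [22 22 21]
-40 32.7; -36 33.7; -32 43.1; -28 41.7; -24 41.1; -20 39.8; -16 43.4; -12 57.0; -8 66.9; -4 75.6; 0 82.7; 4 80.6; 8 80.3; 12 78.8; 16 76.1; 20 75.5; 24 72.3; 28 17.3; 32 18.0; 36 22.0; 40 21.3;
```

View pics/s7.png

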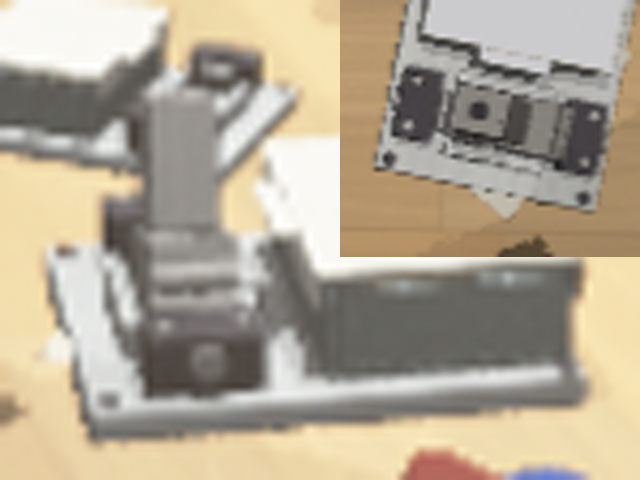

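The block leans about 0.3 rad: the -y end is up past both ribs (about 19 mm), but the +y end has dropped back to the seat. The carrier has shifted by a few mm, so I'll measure that.

Run:
```python
from h import *
r=dict(np.load('ref_top.npz')); t=camera('top')
A=cv2.cvtColor(r['pixels'],cv2.COLOR_RGB2GRAY); B=cv2.cvtColor(t['pixels'],cv2.COLOR_RGB2GRAY)
pts=[]
for n,(u0,v0,u1,v1) in dict(h1=(250,202,266,224),h2=(286,210,305,234),c1=(242,220,256,232),c2=(290,230,304,243),c3=(256,157,270,170),c4=(304,168,318,182)).items():
    tp=cv2.resize(A[v0:v1,u0:u1],None,fx=8,fy=8,interpolation=cv2.INTER_CUBIC); im=cv2.resize(B[v0-8:v1+8,u0-8:u1+8],None,fx=8,fy=8,interpolation=cv2.INTER_CUBIC)
    R=cv2.matchTemplate(im,tp,cv2.TM_CCOEFF_NORMED); _,v,_,l=cv2.minMaxLoc(R); d=np.array(l)/8-8; c0=np.array([(u0+u1)/2,(v0+v1)/2])
    w0=world(t,c0,z=.02)[0]; w1=world(t,c0+d,z=.02)[0]; print(n,round(v,2),d,(w1-w0)[:2]*1e3); 
    if v>.7: pts.append((w0[:2],w1[:2]))
p=np.array(pts,np.float32); M,_=cv2.estimateAffinePartial2D(p[:,0]*1000,p[:,1]*1000,ransacReprojThreshold=2)
print('rot',np.degrees(np.arctan2(M[1,0],M[0,0])),'seat now',M@[478.5,-326.2,1],'centre',M@[522,-335.7,1])
```

```text
h1 0.86 [1.25 1.  ] [-2.36676259 -3.10661809]
h2 0.88 [1.625 0.125] [-0.2190398  -3.99546176]
c1 0.87 [1.75  1.125] [-2.62870286 -4.32381386]
c2 0.93 [1.875 0.125] [-0.21270196 -4.59870019]
c3 0.98 [0. 1.] [-2.5067601  -0.05147709]
c4 0.96 [ 0.25  -0.125] [ 0.32979238 -0.62239129]
rot 1.4156436726388977 seat now [ 477.07098296 -329.68044218] centre [ 520.72651703 -338.09017698]
```

apply_moves:
  motion:
    - [[0.25,0.15,0],0.004]
    - [[0.45,0.256,0],0.004]
    - [[0.514,0.256,0],0.004]
    - [[0.514,0.256,-0.1],0.004]
    - [[0.514,0.256,-0.3],0.004]
    - [[0.514,0.256,-0.5],0.004]
    - [[0.514,0.256,-0.6],0.004]
    - [[0.514,0.256,-0.64],0.004]
    - [[0.514,0.256,-0.64],0.004]

```text
time: 23.1
ee_pos: [0.4808, -0.3213, 0.0836]
orientation: [-180.0, 0.0, -10.4]
contact_force: [-0.3, 0.4, -0.0]
opening: 0.0602
grasp_force: 0.0
```

apply_moves:
  motion:
    - [[0,0,0],0]
    - [[0,0,0],0]
    - [[0,0,0],0]
    - [[0,0,0],0]
  grip: 1
  squeeze: 12

```text
time: 23.6
ee_pos: [0.4809, -0.3201, 0.0848]
orientation: [-179.9, -0.0, -10.4]
contact_force: [2.6, 13.3, 9.9]
opening: 0.0411
grasp_force: 11.5
```

apply_moves:
  motion:
    - [[0,0.006,0.006],0]
    - [[0,0.012,0.01],0]
    - [[0,0.014,0.012],0]

```text
time: 23.98
ee_pos: [0.4803, -0.3183, 0.0869]
orientation: [180.0, -0.0, -10.4]
contact_force: [-0.4, -0.0, -0.4]
opening: 0.0391
grasp_force: 11.0
```

apply_moves:
  motion:
    - [[0,0,0.003],0]
    - [[0,0,0.006],0]
    - [[0,0,0.008],0]
  squeeze: 45

```text
time: 24.35
ee_pos: [0.4816, -0.3202, 0.0904]
orientation: [179.8, -0.3, -10.4]
contact_force: [-0.1, -5.4, 7.5]
opening: 0.0345
grasp_force: 44.1
```

apply_moves:
  motion:
    - [[0,-0.003,0.005],0]
    - [[0,-0.006,0.01],0]
    - [[0,-0.006,0.014],0]

```text
time: 24.72
ee_pos: [0.4803, -0.3209, 0.0923]
orientation: [179.9, -0.1, -10.4]
contact_force: [-1.1, -5.9, -2.3]
opening: 0.0346
grasp_force: 42.1
```

apply_moves:
  motion:
    - [[0,-0.003,0.003],0]
    - [[0,-0.006,0.006],0]
    - [[0,-0.006,0.006],0]
  squeeze: 55

```text
time: 25.1
ee_pos: [0.4805, -0.3216, 0.0941]
orientation: [180.0, -0.1, -10.4]
contact_force: [-1.0, -3.7, 4.7]
opening: 0.033
grasp_force: 52.2
```

apply_moves:
  motion:
    - [[0,-0.003,0.004],0]
    - [[0,-0.006,0.008],0]
    - [[0,-0.006,0.01],0]
    - [[0,-0.006,0.01],0]

```text
time: 25.6
ee_pos: [0.48, -0.3225, 0.0957]
orientation: [-180.0, 0.0, -10.4]
contact_force: [-0.9, -1.7, -4.4]
opening: 0.032
grasp_force: 52.8
```

apply_moves:
  motion:
    - [[0,-0.003,0.003],0]
    - [[0,-0.006,0.006],0]
    - [[0,-0.006,0.006],0]
  squeeze: 60

```text
time: 25.98
ee_pos: [0.4802, -0.3241, 0.0976]
orientation: [-180.0, 0.0, -10.4]
contact_force: [-1.4, -2.0, -5.1]
opening: 0.0316
grasp_force: 57.4
```

Run:
```python
from h import *
print({k:np.round(v,4).tolist() for k,v in state().items() if k in('ee_pos','contact_force','moment','opening')})
blockz(camera('side'),.4771,-.3297,-10.5)
```

```text
{'ee_pos': [0.4802, -0.3241, 0.0976], 'contact_force': [-1.373, -1.9658, -5.0837], 'moment': [-0.6136, 0.2973, 0.0058], 'opening': 0.0316}
(-62, -38) [26 24 24 24 24 24 24 24 24 24 23 23 23 23]
(-36, -32) [35 34 34 31 26 25 25 25 24 24 24 23 23 22]
(-32, -25) [46 46 46 45 44 43 43 42 42 42 42 41 41 40]
(-25, -17) [46 45 45 45 45 45 44 44 44 44 43 43 42 42]
(17, 25) [39  2  0  0]
(25, 32) [38  1]
(32, 36) [1]
(38, 60) []
```

apply_moves:
  motion:
    - [[0,-0.003,0.003],0]
    - [[0,-0.005,0.006],0]
    - [[0,-0.005,0.006],0]

```text
time: 26.4
ee_pos: [0.4804, -0.3253, 0.0994]
orientation: [-180.0, -0.0, -10.4]
contact_force: [-0.9, -0.9, -1.9]
opening: 0.0316
grasp_force: 57.6
```

apply_moves:
  motion:
    - [[0,-0.003,0.003],0]
    - [[0,-0.005,0.006],0]
    - [[0,-0.005,0.006],0]

```text
time: 26.78
ee_pos: [0.4803, -0.3265, 0.1007]
orientation: [-180.0, -0.0, -10.4]
contact_force: [0.3, -0.7, -2.5]
opening: 0.0309
grasp_force: 58.0
```

Run:
```python
from h import *
s=state(); print(np.round(s['moment'],2),np.round(s['contact_force'],1)); blockz(camera('side'),.4771,-.3297,-10.5)
```

```text
[-0.28  0.18  0.03] [ 0.3 -0.7 -2.5]
(-62, -38) [27 26 25 25 25 24 24 24 24 23 23 23 23 23]
(-36, -32) [40 39 36 36 36 35 34 33 33 32 30 28 28 28]
(-32, -25) [48 47 47 46 46 46 46 46 45 45 44 44 44 44]
(-25, -17) [55 47 47 47 46 45 45 45 42 42 41 41 39 25]
(17, 25) [43  2  2  0]
(25, 32) [43  1  0]
(32, 36) [4]
(38, 60) [25 24 19  5]
```

apply_moves:
  motion:
    - [[0,-0.002,0.004],0]
    - [[0,-0.003,0.008],0]
    - [[0,-0.003,0.012],0]
    - [[0,-0.003,0.012],0]

```text
time: 27.32
ee_pos: [0.4803, -0.3273, 0.1037]
orientation: [-180.0, -0.0, -10.4]
contact_force: [-0.3, -0.1, -3.1]
opening: 0.031
grasp_force: 58.0
```

apply_moves:
  motion:
    - [[0,0,0.02],0]
    - [[0,0,0.04],0]
    - [[-0.006,-0.005,0.06],0]
    - [[-0.01,-0.01,0.06],0]
    - [[-0.01,-0.01,0.06],0]

```text
time: 27.95
ee_pos: [0.4776, -0.3299, 0.1186]
orientation: [-180.0, 0.0, -10.4]
contact_force: [0.4, 0.0, -2.3]
opening: 0.0314
grasp_force: 58.0
```

Run:
```python
from h import *
s=state(); print(np.round(s['moment'],2),np.round(s['contact_force'],1),np.round(s['ee_pos'],4))
c=camera('side')
ys,xs=np.mgrid[150:250,200:300]; w=world(c,np.c_[xs.ravel(),ys.ravel()]); a=np.radians(-10.5); d=w[:,:2]-[.4771,-.3297]
x=(d@[np.cos(a),np.sin(a)])*1e3; y=(d@[-np.sin(a),np.cos(a)])*1e3; z=w[:,2]*1e3-12
for n,lo,hi in (('-y face',-40,-28),('+y',14,33)):
    k=(abs(x)<15)&(y>lo)&(y<hi)&(z>26)&(z<75); print(n,np.sort(z[k]).round().astype(int)); 
k=(abs(x)<13)&(y>-45)&(y<-24)&(z>28)&(z<62); o=np.argsort(z[k]); print(np.c_[y[k][o],z[k][o]].round().astype(int)[::4].tolist())
# compare carrier in side view with the very first picture
A=cv2.imread('pics/side0.png'); B=c['pixels'][:,:,::-1]
for n,(x0,y0,x1,y1) in dict(bayfront=(252,205,290,233),rearcorner=(270,210,292,232),front=(220,212,240,236)).items():
    r=cv2.matchTemplate(cv2.resize(B[y0-6:y1+6,x0-6:x1+6],None,fx=8,fy=8),cv2.resize(A[y0:y1,x0:x1],None,fx=8,fy=8),cv2.TM_CCOEFF_NORMED); _,v,_,l=cv2.minMaxLoc(r); print(n,round(v,2),np.array(l)/8-6)
```

```text
[-0.01  0.12  0.  ] [ 0.4  0.  -2.3] [ 0.4776 -0.3299  0.1186]
-y face [40 41 41 41 42 42 42 42 42 43 43 43 43 43 43 43 44 44 44 44 44 44 45 46
 46 46 46 47 47 48 48 48 49 49 49 49 49 50 51 51 51 51 52 52 52 52 52 53
 53 53 53 53 54 54 54 54 54 55 55 55 55 55 55 56 56 56 56 57 57 58 58 58
 58 59 59 59 59 59 59 60 60 60 61 61 61 62 62 62 62 62 63 63 64 64 64 64
 65 65 65 65]
+y [57 59 60]
[[-35, 40], [-34, 42], [-32, 43], [-39, 43], [-36, 44], [-32, 46], [-36, 47], [-34, 49], [-37, 49], [-34, 51], [-34, 52], [-38, 53], [-29, 54], [-34, 55], [-25, 56], [-32, 56], [-30, 58], [-31, 59], [-31, 60], [-34, 61], [-30, 62]]
bayfront 0.51 [4.625 6.   ]
rearcorner 0.73 [1.375 6.   ]
front 0.59 [0.25  1.125]
```

Run:
```python
from h import *
r=dict(np.load('ref_top.npz')); t=camera('top')
A=r['pixels']; B=t['pixels']
for n,(u0,v0,u1,v1) in dict(h1=(250,202,266,224),h2=(286,210,305,234),c1=(242,220,256,232),c2=(290,230,304,243),c3=(256,157,270,170),c4=(304,168,318,182)).items():
    R=cv2.matchTemplate(cv2.resize(B[v0-10:v1+10,u0-10:u1+10],None,fx=8,fy=8),cv2.resize(A[v0:v1,u0:u1],None,fx=8,fy=8),cv2.TM_CCOEFF_NORMED); _,v,_,l=cv2.minMaxLoc(R); d=np.array(l)/8-10; print(n,round(v,2),d)
c=camera('side'); save(c,'fin.png')
for q in ('plaster_model','tall_bottle','glass_dish','lid'):
    print(q,[(np.round(k['uv']).tolist(),round(k['confidence'],2)) for k in recognise(q,c)[:2]])
a=np.radians(-10.5); ys,xs=np.mgrid[150:250,200:310]; w=world(c,np.c_[xs.ravel(),ys.ravel()]); d=w[:,:2]-[.4771,-.3297]
x=(d@[np.cos(a),np.sin(a)])*1e3; y=(d@[-np.sin(a),np.cos(a)])*1e3
k=(x>60)&(x<115)&(abs(y)<40); print('lid z',np.percentile(w[k,2]*1e3,[10,50,90]).round(1))
k=(y>-60)&(y<-38)&(abs(x)<18)&(w[:,2]>.03); print('housing z',np.percentile(w[k,2]*1e3,[10,50,90]).round(1))
```

```text
h1 0.53 [4.5   3.875]
h2 0.31 [-10.    5.5]
c1 0.47 [2.875 0.375]
c2 0.15 [-10.      2.625]
c3 0.98 [0. 1.]
c4 0.84 [ 0.875 -0.875]
plaster_model [([202.0, 173.0], 0.46)]
tall_bottle [([280.0, 259.0], 0.65)]
glass_dish [([260.0, 218.0], 0.24)]
lid [([261.0, 204.0], 0.98), ([223.0, 185.0], 0.56)]
lid z [52.7 54.  55.3]
housing z [32.2 35.  55.8]
```

```bash
python3 -c "
from rig import close_job; print(close_job())"
```

```text
the job is handed in; nothing more can be done
None
```

The lid is snapped shut, and the block is rocked free and held about 4 cm above its seat, leaning roughly 3°. While I rocked the block, the front of the carrier slid about 4 mm and it turned about 1.4°. The job was handed in after about 28 s of robot time, and I don't know how it was judged.

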